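# Load the block carrier and hold it up

## Robot

A 6-joint arm with a two-finger parallel gripper is mounted at the origin on a cart in front of the work surface, level with it; the furniture and walls round the work are solid. World frame = base frame: x ahead of the robot, y to its left, z up, the work surface at z = 0. Lengths are in m, angles in degrees, forces in N, time in s.
With the tool pointing down it reaches from about 0.4 to 0.825 m from the base axis. Payload 7 kg.
Tool frame: the origin (TCP) lies at the very end of the fingers, on their centre line; the grasp point (between the pads) lies 19 mm behind it (ctrl.grip_point_offset is the distance from the TCP to the grasp point, in m); x points along the fingers, z is the direction in which the jaws open and shut, and the axes are right-handed (so a half turn about x gives the same grasp; the last joint's range is limited). The gripper opens to 88 mm and grips with 3 to 60 N. Pads are 19 mm wide; open, the fingers measure 130 mm over their backs; the gripper's body (78 mm by 193 mm) begins 47 mm behind the grasp point.
Start: joints at [85.606, 20.546, 0.682, 0, -70.136, -16.507], TCP at [0.241, 0.631, 0.227] pointing down, gripper open.
Joint ranges: [-176.03, 176.03], [-82.01, 121.73], [-58.28, 71.71], [-173.87, 95.51], [-174.79, -0.11], [-173.66, 173.66]. Speed limits (degrees/s): [136.94, 136.94, 172.46, 180, 180, 180].

## Interface

Orientations are given as [roll, pitch, yaw] about the fixed x, y, z axes, in that order (R = Rz(yaw) Ry(pitch) Rx(roll)).
In Python, from plant import get_obs, snapshot, calibration, close_job, ctrl gives the robot as it stands.
- The arm moves only by the tool move_arm, never from a script. Its argument "commands" is a list that holds one entry, the list of rows, each a list of 4 numbers: the shift along the tool's x, y, z in cm, then the turn about the tool's x in rad. In form: [[[dx, dy, dz, spin], ...]]. A call has 1 to 8 rows; each row shifts and turns the commanded pose from where the row before left it, along the tool's axes as they then stand; what a row does not reach is not made up. A row lasts 1/10 s, in which the tool goes at most 50 mm and 8.59 degrees, less where a joint would pass 70% of its speed; a pose out of reach is approached as far as the arm can. A call with a gripper value outside its range is refused whole. "jaw" is the finger opening in cm, from 0 to 8.76, set as the call begins (left out, the last holds). The fingers move at their own pace and stop on an object; the grip force is fixed at half the most. Time passes only in rows, so rows that do not move let the fingers close. It gives the time, the measured TCP pose, the force and the opening at its end, in the units of the state.
- get_obs(): the state, without advancing time (a new reading comes with each control period).
- snapshot(name): name is "side" or "top"; returns (picture, depth): 420x560x3 uint8, red, green, blue; 420x560 float32, m along the optical axis (not along the pixel's ray), 0 where there is no reading.
- calibration(name): a dict with "mtx" (3x3 intrinsics, pixels), "T" (4x4, takes a point from camera to world coordinates). Camera axes: x right, y up, looking along -z (the intrinsics and any distortion apply to the point x, -y, -z); pixel columns grow to the right and rows downward; lengths in m; the calibration is good to about 2 mm. A picture is of the moment at which its call begins. calibration takes no time and is no camera call.
- close_job(): hands the job in, once; it reports no verdict.
The state is a dict: "clock": time; "joint_pos": joint angles; "qvel": joint speeds; "tau": joint torques, N m; "tool_pos": TCP position; "orientation": TCP orientation; "force": force on the tool from outside, world axes, zero at the start; "moment": the same for the moment, N m; "opening": finger opening in m.
Only numpy, scipy, OpenCV 4.12 (cv2) and the standard library are available. Lean on these libraries where they do the work, as an engineer would, in place of code of your own. Each camera call takes 0.05 s, during which the arm holds its last target. There are 200 camera calls.

## Task

Slide the round steel reference block along the blue loading station, without picking it up off the deck, under the red handle and into the middle of the aluminium carrier in its pocket. Then take the carrier by the red handle, lift it about 12 cm up out of its pocket with the block riding on it, and finish while holding it there in the air, level and still, without touching the block. Leave the other things on the station and the worktop where they are.

Things in the scene. Friction and masses are not known exactly. Their poses are not given: they have to be found in the camera images.
- station: Blue fixed loading station. Origin under it on the worktop; block slides along its +x, z up. Flat deck: top 20 mm above the worktop, x -165 to +65, y -80 to +80 mm, white guide lines at y +-34. Beyond it the pocket (x +65 to +138, y +-52 mm, floor 12 mm above the worktop) in which the carrier stands loosely; pocket side and end walls 17 mm above the worktop.
- carrier: Loose aluminium carrier, 0.22 kg, in the pocket, axes as the station's. Origin centre of underside, open to -x. Floor 68 (x) x 100 mm, 6.5 mm thick, top 1.5 mm below the deck. Side lips, inner faces y +-34, top 12 mm above origin; end lip, inner face x +28, top 13. Posts at y +-44 (6 mm thick, 18 in x) bear a bar along y over the middle; 35 mm clear below it, 82 mm between posts.
- handle (a point): Centre of the carrier's red-sleeved handle bar, 46.5 mm above the carrier's origin. The bar runs along the carrier's y, 94 mm long, 12 mm wide (x), 9 mm high; the grip is across its 12 mm width from above, in the middle, over the centre of mass.
- block: Round bright ground steel reference block, a flat disc 50 mm in diameter and 12 mm thick, about 0.19 kg, loose on the deck. Origin at the centre of its underside, z up.
- specimen: Dark red moulded specimen, disc 30 mm in diameter, 16 mm high, standing on one back corner of the deck (the end away from the pocket); leave it. Origin at the centre of its underside.
- anvil: Steel spare anvil with a cone top, 28 mm in diameter, 36 mm high, standing on the other back corner of the deck; leave it. Origin at the centre of its underside.
- loupe: Black stand loupe, 33 mm in diameter, 35 mm high, on the worktop left of the station; leave it. Origin under it.
- eyepiece: Black and silver eyepiece, 32 mm in diameter, 46 mm high, on the worktop left of the station; leave it. Origin under it.
- tape: Black roll of tape, 62 mm in diameter, 19 mm high, on the worktop left of the station; leave it. Origin under it.
There are look-alikes about, which are no part of the job. Of the things that look like the block, the smaller one is meant.

How it is judged (in metres and radians):
On the way:
1. the block has been slid into the middle of the carrier (within 12 mm along, 13 mm across) and lies flat on its floor, the carrier still standing in its pocket (x of block in the frame of carrier between -0.012 and 0.012 m and y of block in the frame of carrier between -0.013 and 0.013 m and z of block in the frame of carrier between 0.003 and 0.0095 m and z of carrier in the frame of station below 0.015 m and contact force between block and carrier above 0.5 N), for 0.2 s.
At the end, for the whole second after the job is handed in: Gripper holds the carrier 8 to 16 cm above its place in the pocket, level within 0.1 rad and still; block flat on it within 12 mm (along) and 13 mm (across) of the middle, not touched by the robot; carrier clear of the station; other things within 20 mm of their starts (x of block in the frame of carrier between -0.012 and 0.012 m and y of block in the frame of carrier between -0.013 and 0.013 m and z of block in the frame of carrier between 0.003 and 0.0095 m and z of carrier in the frame of station between 0.092 and 0.172 m and angle between carrier's own z axis and vertical below 0.1 rad and angle between block's own z axis and vertical below 0.12 rad and linear speed of each of carrier, block below 0.02 m/s and angular speed of carrier below 0.1 rad/s and contact force between block and carrier above 0.5 N and contact force between the fingers and carrier above 2 N and contact force between carrier and station below 0.1 N and contact force between each of the arm, the fingers and block below 0.1 N and distance of each of specimen, anvil, loupe, eyepiece, tape from where it was at the start of the episode below 0.02 m); the arm keeps its last pose, push and grip.
It fails at once if the block was picked up (more than 12 mm off the deck or the carrier's floor) instead of slid (z of block in the frame of carrier above 0.02 m and z of block in the frame of station above 0.032 m).
It fails at once if the block fell off the station or the carrier (z of block in the frame of station below 0.012 m).
It fails at once if the carrier was tipped by more than 0.35 rad (angle between carrier's own z axis and vertical above 0.35 rad).
It fails at once if one of the other things was pushed away or knocked over (distance of any of specimen, anvil, loupe, eyepiece, tape from where it was at the start of the episode above 0.03 m or angle between any of specimen, anvil, loupe, eyepiece, tape's own z axis and vertical above 0.5 rad).
It also fails if it takes over 56 s, if anything falls off the work surface, if the arm or the gripper's body presses on something with over 40 N, if the wrist force passes 120 N, or if a joint passes its speed limit or range.

## Working session

There is one attempt and no reset: what is moved stays moved. The work goes in short steps, Python scripts to look and compute and a tool call to move; the robot and the scene stay as the last step left them, time stands still between calls to the robot, and variables do not carry over. Pictures are saved under pics/ and viewed, about 8 in all and at most 12, crops included, and the job is handed in when it is done.

Besides the shell and the picture viewer there is one more tool, called after "Emit:" by a JSON object that holds its "name" and its "arguments". move_arm: Moves the arm, as the interface text tells. Its arguments: {"type":"object","properties":{"commands":{"type":"array"},"jaw":{"type":"number"}},"required":["commands"]}

```bash
mkdir -p pics; cat > h.py <<'E'
import numpy as np, cv2
from plant import get_obs, snapshot, calibration, close_job, ctrl
def world(name,d,u,v):
    c=calibration(name);K=np.array(c["mtx"]);T=np.array(c["T"])
    z=d; x=(u-K[0,2])/K[0,0]*z; y=(v-K[1,2])/K[1,1]*z
    return (np.stack([x,-y,-z],-1)@T[:3,:3].T)+T[:3,3]
def cloud(name,d):
    v,u=np.mgrid[:d.shape[0],:d.shape[1]]
    return world(name,d,u,v)
E
python3 - <<'E'
from h import *
for n in("top","side"):
    p,d=snapshot(n); np.savez(f"{n}0.npz",p=p,d=d); cv2.imwrite(f"pics/{n}0.png",p[...,::-1])
    print(n,calibration(n))
print(get_obs(), ctrl.grip_point_offset)
E
```

```text
top {'mtx': array([[386.33394298,   0.        , 280.23057353],
       [  0.        , 386.33394298, 212.34584226],
       [  0.        ,   0.        ,   1.        ]]), 'T': array([[ 0.00709285,  0.99344238, -0.11411367,  0.46304805],
       [-0.99996476,  0.00653403, -0.00527035,  0.06535634],
       [-0.00449017,  0.11414703,  0.99345372,  0.89929728],
       [ 0.        ,  0.        ,  0.        ,  1.        ]])}
side {'mtx': array([[441.64420726,   0.        , 277.43236648],
       [  0.        , 441.64420726, 209.51824475],
       [  0.        ,   0.        ,   1.        ]]), 'T': array([[-0.99932693, -0.01469043, -0.03361375,  0.51853304],
       [-0.02393747, -0.43320192,  0.90097897,  1.00895179],
       [-0.02779731,  0.90117717,  0.43255869,  0.52618967],
       [ 0.        ,  0.        ,  0.        ,  1.        ]])}
{'clock': 0.1, 'joint_pos': array([ 8.56054309e+01,  2.05869383e+01,  6.39158294e-01, -1.78929958e-02,
       -7.01343565e+01, -1.65060930e+01]), 'qvel': array([-0.05158557, -0.15449842,  0.02776143,  0.0655293 ,  0.0802951 ,
       -0.0410554 ]), 'tau': array([-1.26410407e-03, -5.84162486e+01,  2.93748969e+01,  7.01526403e+00,
        1.01389509e-02, -6.01356601e-05]), 'tool_pos': array([0.2406833 , 0.63017347, 0.22572133]), 'orientation': array([   4.93347267,   89.91615817, -105.97328181]), 'force': array([ 0.57076435, -0.02223124, -0.67128733]), 'moment': array([-0.02054739, -0.01409515, -0.0213762 ]), 'opening': 0.08768667080772498} 0.0188
```

View pics/top0.png

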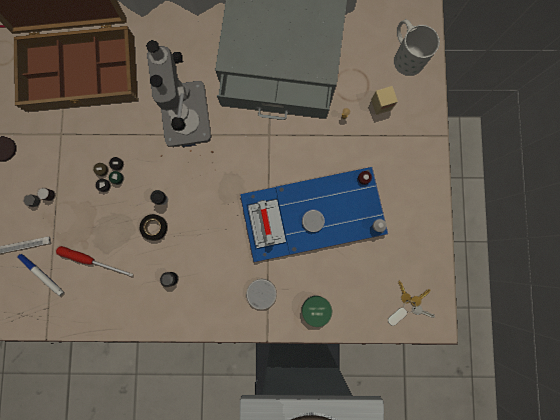

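View pics/side0.png

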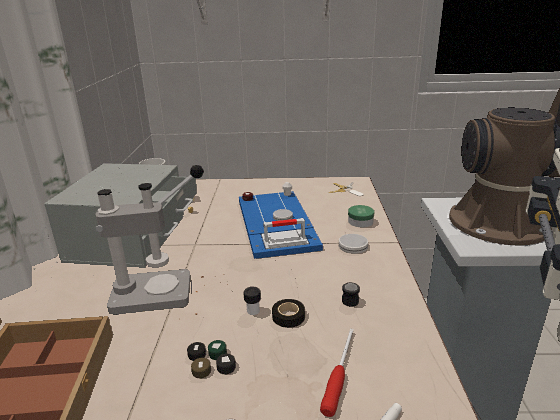

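Block candidates in the top view: the disc on the deck at (313,220) and a larger disc on the worktop at (261,294). The task says the smaller one, on the deck, so (313,220). The carrier with the red bar is at (266,222). The specimen is at (364,178) and the anvil at (379,227). I'll measure these and check the sizes in an enlarged crop.

```bash
python3 - <<'E'
from h import *
f=np.load("top0.npz");p=f["p"];d=f["d"];W=cloud("top",d)
crop=p[160:320,225:405,::-1];cv2.imwrite("pics/c1.png",cv2.resize(crop,None,fx=4,fy=3.7,interpolation=cv2.INTER_CUBIC))
hsv=cv2.cvtColor(p,cv2.COLOR_RGB2HSV)
R=np.zeros(d.shape,bool);R[160:270,235:395]=1
blue=R&(hsv[...,0]>95)&(hsv[...,0]<125)&(hsv[...,1]>140)
print("deckz",np.median(W[blue][:,2]))
m=cv2.morphologyEx(blue.astype(np.uint8),cv2.MORPH_CLOSE,np.ones((25,25)))
# project the blue pixels onto plane z=.02
def ray(u,v,z):
    a=world("top",1.0,np.asarray(u,float),np.asarray(v,float));o=np.array(calibration("top")["T"])[:3,3]
    r=a-o; return o+r*((z-o[2])/r[...,2])[...,None]
v,u=np.nonzero(blue);P=ray(u,v,.02)
rect=cv2.minAreaRect(P[:,:2].astype(np.float32)*1000);print("station rect mm",rect,cv2.boxPoints(rect))
red=R&((hsv[...,0]<8)|(hsv[...,0]>172))&(hsv[...,1]>150)&(hsv[...,2]>120)
v,u=np.nonzero(red);print("redz",np.median(W[red][:,2]),len(v))
P=ray(u,v,.063);print("handle",cv2.minAreaRect(P[:,:2].astype(np.float32)*1000),P.mean(0))
for n,(cu,cv) in dict(block=(313,220),big=(261,294)).items():
    g=np.zeros(d.shape,bool);g[cv-22:cv+22,cu-22:cu+22]=1
    s=g&(hsv[...,1]<60)&(hsv[...,2]>110)&(W[...,2]>(.026 if n=="block" else .006))
    k,l,st,c=__import__("cv2").connectedComponentsWithStats(s.astype(np.uint8));s=l==l[cv,cu]
    v,u=np.nonzero(s);z=np.median(W[s][:,2]);P=ray(u,v,.032 if n=="block" else z);q=P[:,:2].astype(np.float32)*1000
    import cv2 as C
    print(n,z,C.minEnclosingCircle(q),P.mean(0),"area dia",2*np.sqrt(len(v)/np.pi)*(.9-z)/386)
    import h; cv=None
E
```

```text
deckz 0.019657526764036093Traceback (most recent call last):
  File "<stdin>", line 13, in <module>
  File "<stdin>", line 11, in ray
  File "h.py", line 6, in world
    return (np.stack([x,-y,-z],-1)@T[:3,:3].T)+T[:3,3]
            ~~~~~~~~^^^^^^^^^^^^^^
    raise ValueError('all input arrays must have the same shape')
ValueError: all input arrays must have the same shape
```

View pics/c1.png

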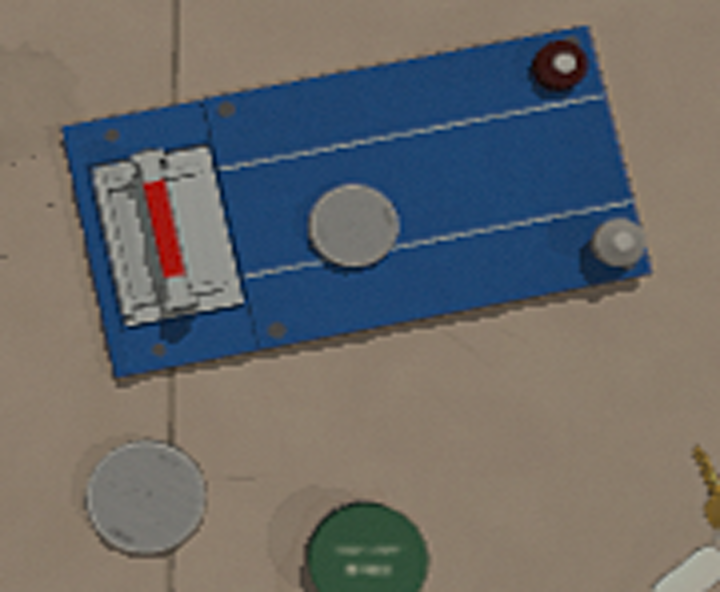

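The crop confirms it. The disc on the deck (crop 355,225) is clearly smaller than the one on the worktop (crop 147,497). It sits a little to the robot's side of the centreline between the guide lines.

```bash
cat >> h.py <<'E'
def ray(u,v,z,name="top"):
    u=np.asarray(u,float);v=np.asarray(v,float)
    a=world(name,np.ones_like(u),u,v);o=np.array(calibration(name)["T"])[:3,3]
    r=a-o; return o+r*((z-o[2])/r[...,2])[...,None]
E
python3 - <<'E'
from h import *
f=np.load("top0.npz");p=f["p"];d=f["d"];W=cloud("top",d)
hsv=cv2.cvtColor(p,cv2.COLOR_RGB2HSV)
R=np.zeros(d.shape,bool);R[160:270,235:395]=1
blue=R&(hsv[...,0]>95)&(hsv[...,0]<125)&(hsv[...,1]>140)
v,u=np.nonzero(blue);P=ray(u,v,.019)
rect=cv2.minAreaRect(P[:,:2].astype(np.float32)*1000);print("station rect",rect,cv2.boxPoints(rect))
red=R&((hsv[...,0]<8)|(hsv[...,0]>172))&(hsv[...,1]>150)&(hsv[...,2]>120)
red&=(np.arange(560)<300)
v,u=np.nonzero(red);print("redz",np.median(W[red][:,2]),len(v))
P=ray(u,v,.063);print("handle",cv2.minAreaRect(P[:,:2].astype(np.float32)*1000),P.mean(0))
for n,(a,b),z0 in (("block",(313,220),.032),("big",(261,294),.012)):
    s=np.zeros(d.shape,bool);s[b-22:b+22,a-22:a+22]=1
    s&=(hsv[...,1]<60)&(hsv[...,2]>110)&(abs(W[...,2]-z0)<.008)
    k,l=cv2.connectedComponents(s.astype(np.uint8));s=l==l[b,a]
    v,u=np.nonzero(s);P=ray(u,v,z0)
    print(n,np.median(W[s][:,2]),cv2.minEnclosingCircle(P[:,:2].astype(np.float32)*1000),P.mean(0))
for n,(a,b),z0 in (("specimen",(365,178),.036),("anvil",(379,227),.05)): print(n,ray(a,b,z0))
print(W[220,313],W[178,365])
# side camera cross-check of the handle
f=np.load("side0.npz");p=f["p"];W=cloud("side",f["d"]);hsv=cv2.cvtColor(p,cv2.COLOR_RGB2HSV)
red=np.zeros(p.shape[:2],bool);red[210:235,262:310]=1
red&=((hsv[...,0]<8)|(hsv[...,0]>172))&(hsv[...,1]>150)&(hsv[...,2]>90)
print("side red",W[red].mean(0),red.sum())
E
```

```text
station rect ((562.0889892578125, -5.4727325439453125), (158.3018035888672, 310.03497314453125), 12.221697807312012) [[ 451.9156   129.27556]
 [ 517.5484  -173.73271]
 [ 672.2624  -140.22102]
 [ 606.6296   162.78725]]
redz 0.0630651943315006 130
handle ((539.0223388671875, 101.46324157714844), (55.66904067993164, 10.681709289550781), 11.954205513000488) [0.53894248 0.10150658 0.063     ]
block 0.032091296600138874 ((544.6336669921875, -4.487807273864746), 24.492610931396484) [ 0.54461193 -0.00391504  0.032     ]
big 0.016291046611787374 ((379.51605224609375, 111.31465148925781), 34.1071662902832) [0.38013089 0.11159609 0.012     ]
specimen [ 0.6419617  -0.12195282  0.036     ]
anvil [ 0.52957192 -0.14772789  0.05      ]
[ 0.54566599 -0.00391229  0.03333002] [ 0.64150914 -0.12147902  0.0381837 ]
side red [0.53786289 0.10732493 0.06046519] 128
```

```bash
cat >> h.py <<'E'
from scipy.spatial.transform import Rotation as Ro
H=np.array([.5389,.1015]);A=np.radians(12.1)
ex=np.array([-np.sin(A),np.cos(A)]);ey=np.array([-np.cos(A),-np.sin(A)])
def car(p): r=np.asarray(p)[:2]-H; return np.array([r@ex,r@ey])*1000
def goto(sx,sy,z,jaw_along):  # mm in carrier frame; spin first, then shift (tool axes after spin), cm
    o=get_obs();R=Ro.from_euler("xyz",o["orientation"],degrees=True).as_matrix()
    tz=R[:,2];t=np.r_[ey if jaw_along=="y" else ex,0]
    s=[]
    for sg in(1,-1):
        w=sg*t; s.append(np.arctan2(np.cross(tz,w)@R[:,0],tz@w))
    q=np.r_[H+ex*sx/1000+ey*sy/1000,z]-o["tool_pos"]
    for a in s:
        R2=R@Ro.from_rotvec([a,0,0]).as_matrix()
        print("spin",a.round(4),"j6 deg",o["joint_pos"][5],"shift before spin",(R.T@q*100).round(2),"after",(R2.T@q*100).round(2))
        print("  axes after: x",R2[:,0].round(3),"y·ex,ey",R2[:2,1]@ex,R2[:2,1]@ey,"z",R2[:2,2]@ex,R2[:2,2]@ey)
    print("now car",car(o["tool_pos"]),o["tool_pos"],"F",o["force"],"open",o["opening"],"t",o["clock"])
E
python3 - <<'E'
from h import *
print(car([.5446,-.0042]))
goto(-152,20,.12,"y")
E
```

```text
[-104.54651393   16.58331765]
spin 0.9947 j6 deg -16.506092963138933 shift before spin [10.66 53.33 52.57] after [ 10.66  73.13 -16.08]
  axes after: x [-0.    -0.001 -1.   ] y·ex,ey -0.9999991664635773 1.1102230246251565e-16 z 8.891346422179591e-07 0.9999997628895348
spin -2.1469 j6 deg -16.506092963138933 shift before spin [10.66 53.33 52.57] after [ 10.66 -73.13  16.08]
  axes after: x [-0.    -0.001 -1.   ] y·ex,ey 0.9999991664635777 1.3877787807814457e-16 z -8.891346420236701e-07 -0.9999997628895352
now car [579.4398116  180.77151619] [0.2406833  0.63017347 0.22572133] F [ 0.57076435 -0.02223124 -0.67128733] open 0.08768667080772498 t 0.1
```

Emit:
{"name": "move_arm", "arguments": {"commands": [[[0,0,0,0.142],[0,0,0,0.142],[0,0,0,0.142],[0,0,0,0.142],[0,0,0,0.142],[0,0,0,0.142],[0,0,0,0.142],[0,1.0,-0.2,0]]], "jaw": 2.2}}

```text
clock: 0.9
tool_pos: [0.2445, 0.6213, 0.2257]
orientation: [64.9, 89.9, -103.1]
force: [0.2, 0.1, -0.6]
opening: 0.0292
```

Emit:
{"name": "move_arm", "arguments": {"commands": [[[0,2,-0.5,0],[0,3,-0.7,0],[0,3,-0.7,0],[0,3,-0.7,0],[0,3,-0.7,0],[0,3,-0.7,0],[0,3,-0.7,0],[0,3,-0.7,0]]]}}

```text
clock: 1.7
tool_pos: [0.3464, 0.4057, 0.2265]
orientation: [19.5, 90.0, -148.0]
force: [0.9, 0.3, 0.1]
opening: 0.0218
```

Emit:
{"name": "move_arm", "arguments": {"commands": [[[0,3,-0.7,0],[0,3,-0.7,0],[0,3,-0.7,0],[0,3,-0.7,0],[0,3,-0.7,0],[0,3,-0.7,0],[0,3,-0.7,0],[0,3,-0.7,0]]]}}

```text
clock: 2.5
tool_pos: [0.4512, 0.183, 0.2265]
orientation: [-89.4, 90.0, 103.1]
force: [1.3, -0.2, -0.1]
opening: 0.0221
```

Emit:
{"name": "move_arm", "arguments": {"commands": [[[0,3,-0.7,0],[0,3,-0.7,0],[0,3,-0.7,0],[0,3,-0.7,0],[0,3,-0.7,0],[0,2,-0.4,0],[0,1,-0.2,0],[0,0,0,0]]]}}

```text
clock: 3.3
tool_pos: [0.529, 0.0162, 0.2263]
orientation: [8.4, 90.0, -159.4]
force: [-0.5, -0.2, 0.5]
opening: 0.022
```

```bash
python3 - <<'E'
from h import *
goto(-152,19,.12,"y")
p,d=snapshot("top");W=cloud("top",d);cv2.imwrite("pics/t1.png",p[...,::-1])
E
```

```text
spin 0.0018 j6 deg -10.800499094544 shift before spin [10.63  7.07 -0.85] after [10.63  7.07 -0.86]
  axes after: x [-0.001 -0.    -1.   ] y·ex,ey -0.9999999963183617 0.0 z 4.9059427326136884e-08 0.9999998365654305
spin -3.1398 j6 deg -10.800499094544 shift before spin [10.63  7.07 -0.85] after [10.63 -7.07  0.86]
  axes after: x [-0.001 -0.    -1.   ] y·ex,ey 0.9999999963183617 5.551115123125783e-17 z -4.905942727062573e-08 -0.9999998365654305
now car [-81.31056752  27.513574  ] [0.52904189 0.01622853 0.2262808 ] F [-0.51067141 -0.22590358  0.47789813] open 0.021987494382872827 t 3.3
```

Emit:
{"name": "move_arm", "arguments": {"commands": [[[0,2,-0.4,0],[0,2.5,-0.4,0],[0,2.1,-0.3,0],[2,0.5,0,0],[4,0,0,0],[4,0,0,0],[4,0,0,0],[3,0,0,0]]]}}

```text
clock: 4.15
tool_pos: [0.5536, -0.0488, 0.0545]
orientation: [-12.4, 89.9, 179.9]
force: [-0.8, 0.7, -0.6]
opening: 0.0223
```

Emit:
{"name": "move_arm", "arguments": {"commands": [[[0.6,0,0,0],[0,0,0,0],[0,0,0,0]]]}}

```text
clock: 4.45
tool_pos: [0.5561, -0.049, 0.0522]
orientation: [172.4, 89.9, 4.6]
force: [0.5, -0.0, 0.8]
opening: 0.0222
```

```bash
python3 - <<'E'
from h import *
goto(-152,16.6,.0255,"y")
p,d=snapshot("side");np.savez("side1.npz",p=p,d=d)
cv2.imwrite("pics/s1.png",cv2.resize(p[150:270,210:350,::-1],None,fx=5,fy=5,interpolation=cv2.INTER_CUBIC))
E
```

```text
spin 0.0024 j6 deg -2.8660526875727528 shift before spin [2.67 0.12 0.2 ] after [2.67 0.12 0.2 ]
  axes after: x [ 0.002  0.    -1.   ] y·ex,ey -0.99999995579177 0.0 z -6.758766637471325e-07 0.9999974167148082
spin -3.1392 j6 deg -2.8660526875727528 shift before spin [2.67 0.12 0.2 ] after [ 2.67 -0.12 -0.2 ]
  axes after: x [ 0.002  0.    -1.   ] y·ex,ey 0.9999999557917697 -2.7755575615628914e-17 z 6.758766637471325e-07 -0.999997416714808
now car [-150.75102244   14.68518659] [ 0.55614128 -0.04898011  0.05221098] F [ 0.47156841 -0.01576655  0.7631934 ] open 0.022199782107990104 t 4.45
```

View pics/s1.png

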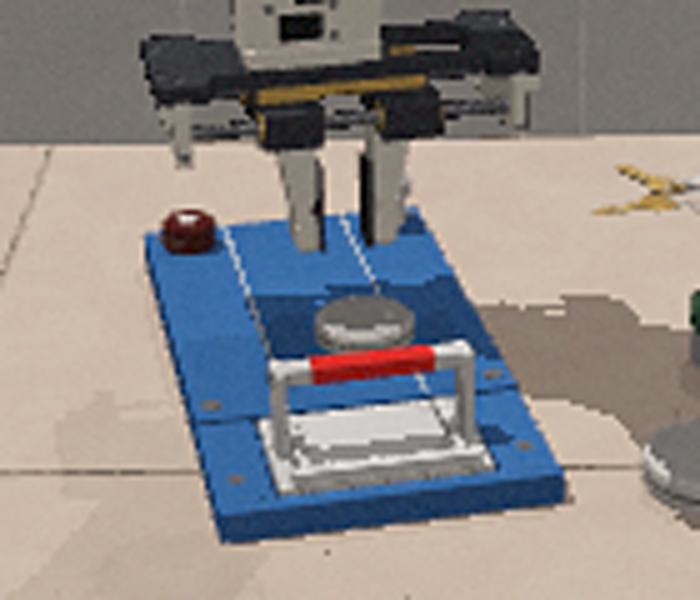

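The gripper is straddling the lane behind the disc (view ≈350,240), and the disc at (365,322) is ahead of it. The specimen is untouched. I'll lower now and start the push.

Emit:
{"name": "move_arm", "arguments": {"commands": [[[0.8,0,0.1,0],[0.8,0,0.1,0],[0.6,0,0,0],[0.45,0,0,0],[0,-0.3,0,0],[0,-0.4,0,0],[0,-0.4,0,0],[0,0,0,0]]]}}

```text
clock: 5.3
tool_pos: [0.5508, -0.0386, 0.0243]
orientation: [-175.2, 90.0, 17.0]
force: [-0.0, 0.4, 0.2]
opening: 0.0221
```

```bash
cat > blk.py <<'E'
from h import *
p,d=snapshot("top");W=cloud("top",d);hsv=cv2.cvtColor(p,cv2.COLOR_RGB2HSV)
import sys
cv2.imwrite(f"pics/{sys.argv[1]}.png",cv2.resize(p[170:270,235:395,::-1],None,fx=5,fy=5,interpolation=cv2.INTER_CUBIC))
C=(W[...,:2]-H); X=C@ex*1000;Y=C@ey*1000
s=(hsv[...,1]<60)&(hsv[...,2]>90)&(abs(W[...,2]-.0315)<.004)&(X>-140)&(X<40)&(abs(Y)<45)
print("disc visible n",s.sum(),"X",X[s].min(),X[s].max(),"Y",Y[s].min(),Y[s].max(),"mean",X[s].mean(),Y[s].mean())
o=get_obs();print("tcp",car(o["tool_pos"]),o["tool_pos"][2],"F",o["force"],"t",o["clock"])
E
python3 blk.py b1
```

```text
Traceback (most recent call last):
  File "blk.py", line 7, in <module>
    print("disc visible n",s.sum(),"X",X[s].min(),X[s].max(),"Y",Y[s].min(),Y[s].max(),"mean",X[s].mean(),Y[s].mean())
                                       ~~~~~~~~^^
ValueError: zero-size array to reduction operation minimum which has no identity
```

Emit:
{"name": "move_arm", "arguments": {"commands": [[[-0.15,-0.4,0,0],[0,-0.4,0,0],[0,-0.4,-0.1,0],[0,-0.4,-0.15,0],[0,-0.4,-0.18,0],[0,-0.4,-0.18,0],[0,-0.4,-0.18,0],[0,-0.4,-0.18,0]]]}}

```text
clock: 6.15
tool_pos: [0.5535, -0.0056, 0.0255]
orientation: [25.2, 90.0, -142.6]
force: [-0.9, -2.0, 1.3]
opening: 0.022
```

Emit:
{"name": "move_arm", "arguments": {"commands": [[[0,-0.4,-0.18,0],[0,-0.4,-0.18,0],[0,-0.4,-0.18,0],[0,-0.4,-0.15,0],[0,-0.4,-0.1,0],[0,-0.3,0,0],[0,-0.2,0,0],[0,0,0,0]]]}}

```text
clock: 6.95
tool_pos: [0.5559, 0.0206, 0.0255]
orientation: [-146.9, 90.0, 45.3]
force: [-0.3, -0.3, -0.4]
opening: 0.0218
```

```bash
cat > blk.py <<'E'
from h import *
import sys
p,d=snapshot("side");W=cloud("side",d);hsv=cv2.cvtColor(p,cv2.COLOR_RGB2HSV)
cv2.imwrite(f"pics/{sys.argv[1]}.png",cv2.resize(p[150:270,210:350,::-1],None,fx=5,fy=5,interpolation=cv2.INTER_CUBIC))
C=(W[...,:2]-H); X=C@ex*1000;Y=C@ey*1000
s=(hsv[...,1]<60)&(abs(W[...,2]-.0315)<.004)&(X>-140)&(X<28)&(abs(Y)<38)
n,l,st,_=cv2.connectedComponentsWithStats(s.astype(np.uint8));
for k in range(1,n):
    if st[k,4]>15: q=l==k;print(st[k],"X",X[q].min().round(1),X[q].max().round(1),"Y",Y[q].min().round(1),Y[q].max().round(1))
o=get_obs();print("tcp",car(o["tool_pos"]),o["tool_pos"][2],"F",o["force"],"t",o["clock"])
E
python3 blk.py b1
```

```text
[268 216  22   6  42] X -75.0 -63.8 Y -26.1 27.9
[273 225  17   5  46] X -33.5 -21.8 Y -19.9 19.1
tcp [-82.80909505   0.37152722] 0.025537399402948437 F [-0.17570726  0.50040381  0.06679502] t 7.0
```

View pics/b1.png

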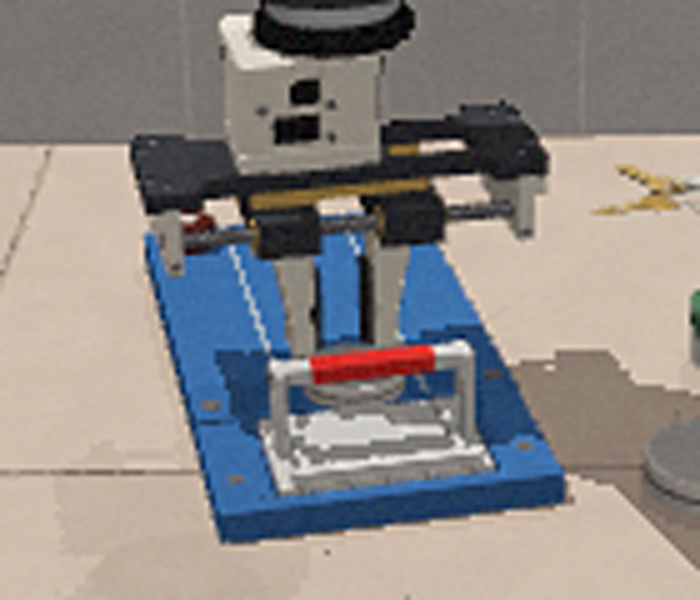

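The disc (≈360,385 in the crop) is centred in the cradle with its front edge at x ≈ -22, just crossing the carrier edge. I'll push straight on about 46 mm.

Emit:
{"name": "move_arm", "arguments": {"commands": [[[0,-0.3,0,0],[0,-0.4,0,0],[0,-0.4,0,0],[0,-0.4,0,0],[0,-0.4,0,0],[0,-0.4,0,0],[0,-0.3,0,0],[0,0,0,0]]]}}

```text
clock: 7.8
tool_pos: [0.5504, 0.0461, 0.0256]
orientation: [-119.4, 90.0, 72.7]
force: [-1.0, -0.4, 0.2]
opening: 0.022
```

Emit:
{"name": "move_arm", "arguments": {"commands": [[[0,-0.3,0,0],[0,-0.3,0,0],[0,-0.4,0,0],[0,-0.3,0,0],[0,-0.3,0,0],[0,-0.2,0,0],[0,0,0,0],[0,0,0,0]]]}}

```text
clock: 8.6
tool_pos: [0.5467, 0.0634, 0.0256]
orientation: [-146.5, 90.0, 45.7]
force: [0.4, 0.2, 0.0]
opening: 0.0221
```

```bash
python3 blk.py b2
```

```text
[271 225  24  13 216] X -36.4 20.3 Y -25.8 27.7
tcp [-38.9807625    0.36684604] 0.025595931472898042 F [ 0.27138991  0.0621222  -0.34863501] t 8.65
```

View pics/b2.png

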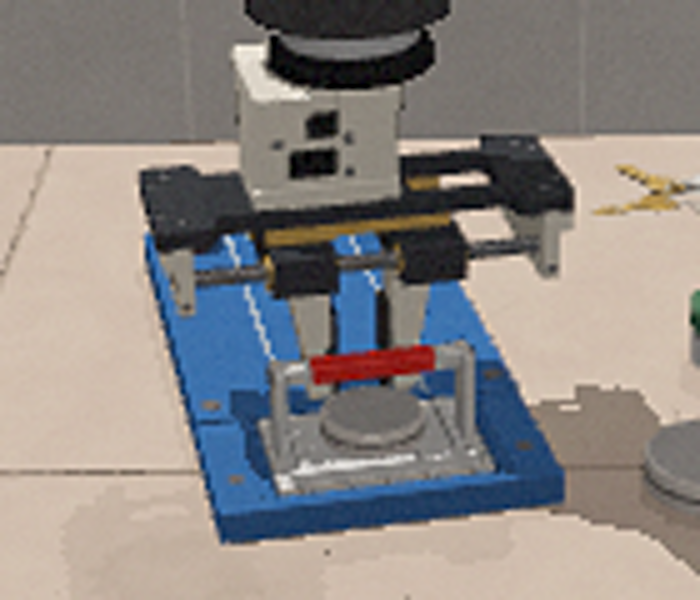

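The disc is on the carrier floor (≈375,415 in the crop), with its centre at about x -5, y +1. I'll nudge it 4 mm more, then back off, rise and turn the jaws.

Emit:
{"name": "move_arm", "arguments": {"commands": [[[0,-0.2,0,0],[0,-0.2,0,0],[0,0,0,0],[0,0,0,0],[0,0.4,0,0],[0,0.6,0,0],[0,1,0,0],[0,1,0,0]]]}}

```text
clock: 9.45
tool_pos: [0.5523, 0.0369, 0.0256]
orientation: [120.5, 90.0, -47.4]
force: [0.3, 1.0, 0.0]
opening: 0.0219
```

Emit:
{"name": "move_arm", "arguments": {"commands": [[[-2,1,0,0],[-3,0,0,0],[-3,0,0,0],[-3,0,0,0],[0,0,0,0],[0,0,0,0]]], "jaw": 6}}

```text
clock: 10.05
tool_pos: [0.5545, 0.0275, 0.1362]
orientation: [-162.1, 89.9, 30.0]
force: [0.1, -0.4, -0.1]
opening: 0.0593
```

```bash
python3 blk.py b3; python3 - <<'E'
from h import *
goto(0,0,.11,"x")
E
```

```text
[274 228  21  11 186] X -26.8 24.0 Y -23.2 24.1
tcp [-75.62228482   0.88814436] 0.1352605262221337 F [-0.13137757 -1.25055146 -2.04329665] t 10.1
spin 1.5708 j6 deg -10.935891750118598 shift before spin [ 2.53 -7.56 -0.09] after [ 2.53 -0.09  7.56]
  axes after: x [-0.  0. -1.] y·ex,ey -1.1102230246251565e-16 0.9999999718896061 z 0.9999999575154433 -6.911606406645454e-08
spin -1.5708 j6 deg -10.935891750118598 shift before spin [ 2.53 -7.56 -0.09] after [ 2.53  0.09 -7.56]
  axes after: x [-0.  0. -1.] y·ex,ey 1.1102230246251565e-16 -0.9999999718896061 z -0.9999999575154433 6.911606406645454e-08
now car [-75.62228482   0.88814436] [0.55388342 0.02737163 0.13526053] F [-0.13137757 -1.25055146 -2.04329665] open 0.059462147363786494 t 10.1
```

Emit:
{"name": "move_arm", "arguments": {"commands": [[[0,0,0,0.143],[0,0,0,0.143],[0,0,0,0.143],[0,0,0,0.143],[0,0,0,0.143],[0,0,0,0.143],[0,0,0,0.143],[0,0,0,0.143]]], "jaw": 4.5}}

```text
clock: 10.9
tool_pos: [0.5534, 0.0274, 0.134]
orientation: [72.1, 89.8, -161.6]
force: [-0.1, 0.9, -1.4]
opening: 0.0447
```

Emit:
{"name": "move_arm", "arguments": {"commands": [[[0,0,0,0.143],[0,0,0,0.143],[0,0,0,0.141],[0,0,2,0],[0,0,3,0],[0,-0.1,2.5,0],[0,0,0,0],[0,0,0,0]]]}}

```text
clock: 11.7
tool_pos: [0.5388, 0.1015, 0.1344]
orientation: [105.8, 89.9, -152.0]
force: [-0.4, -0.3, -0.4]
opening: 0.0449
```

```bash
python3 - <<'E'
from h import *
p,d=snapshot("side");W=cloud("side",d);hsv=cv2.cvtColor(p,cv2.COLOR_RGB2HSV)
red=np.zeros(p.shape[:2],bool);red[205:240,262:310]=1
red&=((hsv[...,0]<8)|(hsv[...,0]>172))&(hsv[...,1]>150)&(hsv[...,2]>70)
print("side red (was .5379 .1073)",W[red].mean(0),red.sum())
cv2.imwrite("pics/g1.png",cv2.resize(p[150:270,210:350,::-1],None,fx=5,fy=5,interpolation=cv2.INTER_CUBIC))
goto(0,0,.042,"x")
E
```

```text
side red (was .5379 .1073) [0.5377508  0.11486856 0.06435625] 125
spin 0.0009 j6 deg -108.93725924011679 shift before spin [ 9.25 -0.03  0.05] after [ 9.25 -0.03  0.05]
  axes after: x [-0.002 -0.001 -1.   ] y·ex,ey -5.551115123125783e-17 0.9999980705934377 z 0.999999835488227 1.126782609328636e-06
spin -3.1407 j6 deg -108.93725924011679 shift before spin [ 9.25 -0.03  0.05] after [ 9.25  0.03 -0.05]
  axes after: x [-0.002 -0.001 -1.   ] y·ex,ey -1.3877787807814457e-16 -0.9999980705934377 z -0.9999998354882269 -1.126782609134347e-06
now car [-0.42552662  0.09420001] [0.53889709 0.10106418 0.13451089] F [-0.1297267  -0.11450392 -0.47087041] open 0.04514907431834309 t 11.75
```

View pics/g1.png

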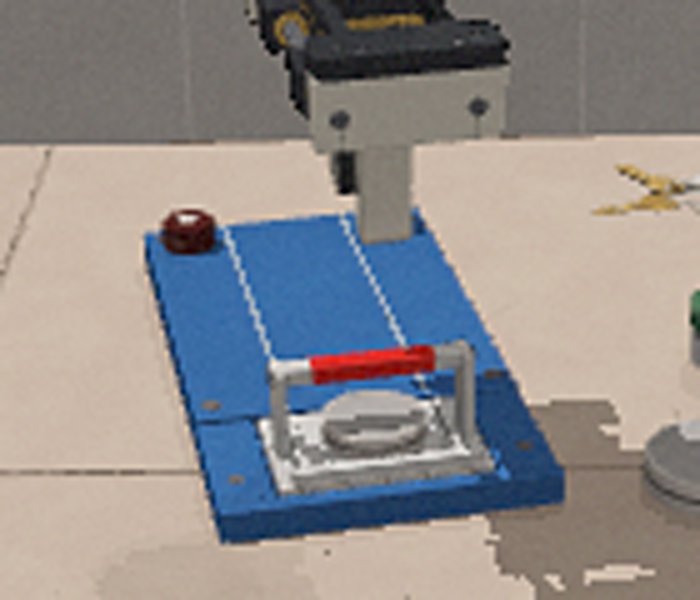

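The disc sits in the carrier (≈375,418) and the handle (≈373,363) is at the same pixels as before, so the carrier hasn't moved. Now I'll descend and grip.

Emit:
{"name": "move_arm", "arguments": {"commands": [[[2,0,0,0],[2,0,0,0],[2,0,0,0],[1.5,0,0,0],[1,0,0,0],[0.6,0,0,0],[0,0,0,0],[0,0,0,0]]]}}

```text
clock: 12.55
tool_pos: [0.5398, 0.1015, 0.045]
orientation: [-90.7, 90.0, 11.4]
force: [-0.4, -0.8, 0.4]
opening: 0.0447
```

Emit:
{"name": "move_arm", "arguments": {"commands": [[[0,0,0,0],[0,0,0,0],[0,0,0,0],[0,0,0,0],[0,0,0,0],[0,0,0,0],[0,0,0,0],[0,0,0,0]]], "jaw": 0.4}}

```text
clock: 13.35
tool_pos: [0.5396, 0.1018, 0.0448]
orientation: [-67.7, 90.0, 34.5]
force: [-1.0, 1.4, 3.1]
opening: 0.0115
```

```bash
python3 blk.py g2
```

```text
[274 229  21  10 149] X -23.5 23.9 Y -23.3 25.7
tcp [ 0.09275291 -0.64558719] 0.04472675526655464 F [-1.02207552  2.89498048  3.11461885] t 13.4
```

View pics/g2.png

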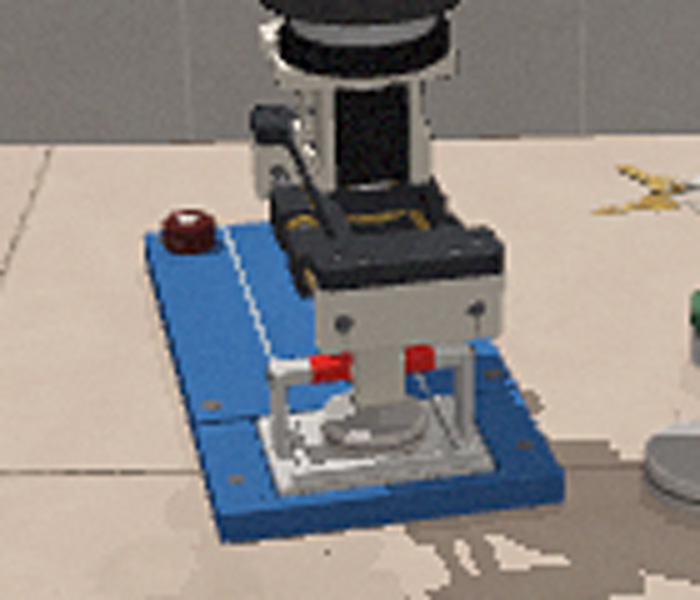

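The fingers hold the red bar in the middle (≈380,370), opening 11.5 mm, and the disc is centred at about (0,+1) mm. I'll lift gently by 12 cm.

Emit:
{"name": "move_arm", "arguments": {"commands": [[[-0.1,0,0,0],[-0.2,0,0,0],[-0.3,0,0,0],[-0.4,0,0,0],[-0.5,0,0,0],[-0.5,0,0,0],[-0.6,0,0,0],[-0.6,0,0,0]]]}}

```text
clock: 14.2
tool_pos: [0.5395, 0.1016, 0.0772]
orientation: [-73.2, 90.0, 28.9]
force: [-0.2, 0.6, -3.6]
opening: 0.0115
```

Emit:
{"name": "move_arm", "arguments": {"commands": [[[-0.6,0,0,0],[-0.6,0,0,0],[-0.6,0,0,0],[-0.6,0,0,0],[-0.6,0,0,0],[-0.6,0,0,0],[-0.6,0,0,0],[-0.6,0,0,0]]]}}

```text
clock: 15.0
tool_pos: [0.5394, 0.1015, 0.125]
orientation: [116.7, 90.0, -141.2]
force: [-0.3, -0.6, -3.6]
opening: 0.0113
```

Emit:
{"name": "move_arm", "arguments": {"commands": [[[-0.6,0,0,0],[-0.6,0,0,0],[-0.6,0,0,0],[-0.6,0,0,0],[-0.5,0,0,0],[-0.4,0,0,0],[-0.3,0,0,0],[-0.2,0,0,0]]]}}

```text
clock: 15.8
tool_pos: [0.5395, 0.1015, 0.1628]
orientation: [-78.2, 90.0, 23.9]
force: [-0.2, -0.8, -3.6]
opening: 0.0116
```

Emit:
{"name": "move_arm", "arguments": {"commands": [[[-0.1,0,0,0],[0,0,0,0],[0,0,0,0],[0,0,0,0],[0,0,0,0],[0,0,0,0],[0,0,0,0],[0,0,0,0]]]}}

```text
clock: 16.6
tool_pos: [0.5394, 0.1016, 0.1635]
orientation: [44.7, 90.0, 146.8]
force: [-0.0, -0.7, -4.0]
opening: 0.0116
```

```bash
python3 - <<'E'
from h import *
p,d=snapshot("side");W=cloud("side",d)
cv2.imwrite("pics/f1.png",cv2.resize(p[100:270,190:370,::-1],None,fx=4,fy=3.5,interpolation=cv2.INTER_CUBIC))
o=get_obs();print(o["clock"],o["tool_pos"],o["orientation"],o["force"],o["moment"],o["opening"],abs(o["qvel"]).max())
hsv=cv2.cvtColor(p,cv2.COLOR_RGB2HSV)
C=(W[...,:2]-H); X=C@ex*1000;Y=C@ey*1000;g=(hsv[...,1]<70)&(abs(X)<45)&(abs(Y)<60)
dz=o["tool_pos"][2]-.0447
for n,z,a in(("disc top",.0305,27),("lip",.0245,45)):
    s=g&(abs(W[...,2]-z-dz)<.003)&(X<a);print(n,s.sum(),"X",np.percentile(X[s],[1,99]),"Y",np.percentile(Y[s],[1,99]))
s=g&(abs(W[...,2]-.0305-dz)<.004)&(abs(Y)<24)&(X<24)
A=np.c_[X[s],Y[s],np.ones(s.sum())];print("tilt",np.linalg.lstsq(A,W[s][:,2]*1000,rcond=None)[0])
E
```

```text
16.65 [0.53944163 0.1015479  0.16355111] [-7.47060191 89.99854003 94.66226565] [-0.5225406   0.09530937 -3.21276142] [ 0.06486006 -0.12895745 -0.02184945] 0.01171731116102653 0.07367999648732226
disc top 177 X [-21.95302639  22.68140672] Y [-46.03669355  44.49077973]
lip 205 X [-23.21403889  37.31859884] Y [-46.33628319  45.62469505]
tilt [-1.62041014e-02  1.65639205e-02  1.48825050e+02]
```

View pics/f1.png

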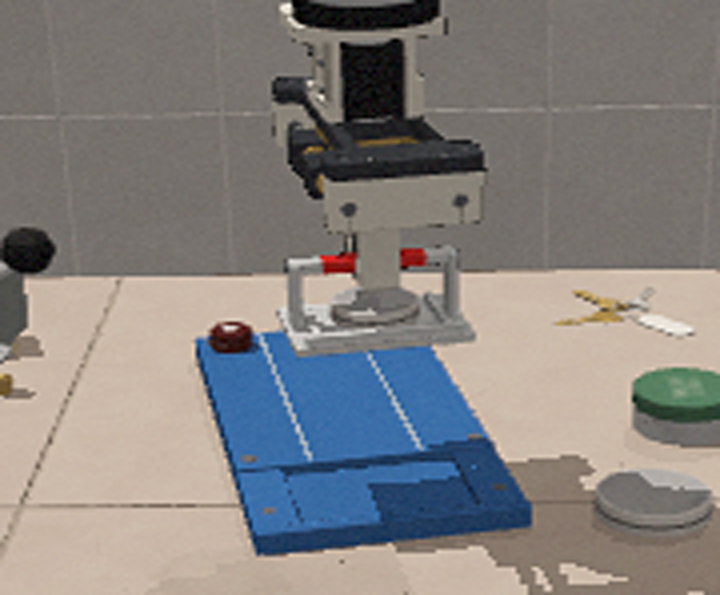

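The carrier hangs level with the disc on it (≈375,305 in the crop). It is 11.9 cm up, the wrist carries about 3.6 N (≈ 0.4 kg) and the tilt is about 0.016 rad. Handing in.

```bash
python3 -c "
from h import *
print(close_job())"
```

```text
the job is handed in; nothing more can be done
None
```

I slid the block along the deck into the carrier, gripped the carrier by the middle of the red handle, lifted it 11.9 cm and handed the job in while holding it there. The simulator gives no verdict, so what follows is my own checks.

- **Block:** I pushed it with the two fingers slightly apart behind it. Measured from the side camera, it sat about 1 mm from the carrier's middle before the lift. After the lift, its visible top still spanned about -22 to +23 mm along the carrier. I could not re-measure its position across the carrier, because that last measurement also picked up the lips and posts.
- **Carrier:** it was level to about 0.02 rad. The wrist carried about 3.6 N, roughly what carrier and block weigh together. The fingers held the handle at an opening of 11.6 mm and the arm was still.
- **Fingertips:** by calculation, they were about 14 mm above the block.
- **Time:** the clock stood at 16.65 s of the 56 s allowed.
- **Other things:** the specimen looked unmoved in the last picture. I did not re-measure it, the loupe, the eyepiece or the tape. The anvil was hidden by the arm or carrier in the later pictures, though my planned path kept clear of it.
- **One disagreement:** before the grip, the side camera's depth put the handle about 7 mm from its earlier reading. It appeared at the same pixels, so I took this as depth noise, and the grip closed where expected.

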